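Preset the process timer on its thumbwheels and start it

ROBOT

A 7-joint arm with a two-finger parallel gripper is mounted at the origin on a cart in front of the work surface, level with it; the furniture and walls round the work are solid. World frame = base frame: x ahead of the robot, y to its left, z up, the work surface at z = 0. Lengths are in m, angles in rad, forces in N, time in s.
With the tool pointing down it reaches from about 0.4 to 0.875 m from the base axis. Payload 19.3 kg.
Tool frame: the origin (TCP) lies midway between the tips of the shut fingers; the grasp point (between the pads) lies 19 mm behind it; z points along the fingers, y is the line along which they close (so a half turn about z gives the same grasp; the last joint's range is limited). The gripper opens to 85 mm and grips with 20 to 120 N. Pads are 22 mm wide; open, the fingers measure 114 mm over their backs; the gripper's body (76 mm by 85 mm) begins 54 mm behind the grasp point. The pads swing forward as they close: fully open they stand 13 mm farther back than shut.
Start: joints at [-1.188, 0.521, -0.036, 1.599, 0.021, 1.021, -0.113], TCP at [0.273, 0.562, 0.231] pointing down, gripper open.
Joint ranges: [-2.91, 2.91], [-0.3, 2.13], [-1.5, 1.42], [0.17, 2.43], [-1.26, 4.41], [0.16, 1.93], [-2.52, 2.52]. Speed limits (rad/s): [1.89, 1.89, 2.39, 2.39, 3.01, 3.01, 3.01].

INTERFACE

Orientations are given as [roll, pitch, yaw] about the fixed x, y, z axes, in that order (R = Rz(yaw) Ry(pitch) Rx(roll)).
In Python, from workcell import * gives the robot as it stands. The module is installed in compiled form; this text tells all that it offers.
- The arm moves only by the tool play_rows, never from a script. Its argument "deltas" is a list of rows, each a list of 7 numbers: the shift along the tool's x, y, z in units of 500 mm (1.0 is 500 mm), then the turn, a rotation vector about the tool's x, y, z in units of 120 degrees (1.0 is 120 degrees), then the closure, from 0 (fully open) to 1 (shut). A call has 1 to 10 rows; each row is the pose to reach, as a shift and turn from the pose commanded when the call began, along the tool's axes at that moment; what a row does not reach only later rows make up. A row lasts 1/10 s, in which the tool goes at most 50 mm and 8.59 degrees, less where a joint would pass 70% of its speed; a pose out of reach is approached as far as the arm can. A call with a number of a shift or a turn outside -1 to 1 is refused whole. A call with a gripper value outside its range is refused whole. The fingers move at their own pace and stop on an object; "newtons" is the grip in N (left out, the last holds). Time passes only in rows, so rows that repeat a pose let the fingers close. It gives the time, the measured TCP pose, the force, the opening and the grip force at its end, in the units of the state.
- observe(): the state, without advancing time (a new reading comes with each control period).
- grab_frame(name): name is "side" or "top" or "wrist"; returns the picture (480x640x3 uint8, red, green, blue); there is no depth.
- get_calibration(name): a dict with "fovy" (degrees; the focal length in pixels is half the picture's height over the tangent of half this angle, whatever the lens; pixels are square), "cx", "cy" (the principal point, pixels), "xyz" and "rotation" of the camera in the world. Camera axes: x right, y down, z forward; pixel columns grow to the right and rows downward; lengths in m; the calibration is good to about 2 mm. A picture is of the moment at which its call begins: read the wrist's pose just before it. get_calibration takes no time and is no camera call; for the wrist camera it gives the pose at the moment of the call.
- job_done(): hands the job in; it is judged then, once.
The state is a dict: "clock": time; "qpos": joint angles; "qd": joint speeds; "joint_efforts": joint torques, N m; "position": TCP position; "tool_rot": TCP orientation; "force": force on the tool from outside, world axes, zero at the start; "moment": the same for the moment, N m; "grip_width": finger opening in m; "finger_force": force on a finger pad.
Only numpy, scipy, OpenCV 4.12 (cv2) and the standard library are available. Lean on these libraries where they do the work, as an engineer would, in place of code of your own. Each camera call takes 0.05 s, during which the arm holds its last target. There are 200 camera calls.

TASK

A specimen pot has been left standing on the process timer, in the way of its sliding guard: stand it upright on the perforated tray. Then slide the guard off the thumbwheels, roll the wheels by their ridges until the timer shows 35, slide the guard fully back over the wheels, and only then press the start switch over. Leave everything else standing where it is.

Things in the scene. Friction and masses are not known exactly. Their poses are not given: they have to be found in the camera images.
- timer_unit: Process timer: grey box with a white top panel, fixed to the bench, 136 (x) x 244 (y) x 65 mm high, turned by up to 20 degrees. Origin: centre of its underside; x points to its back, y to its left seen from its front, z up. Left half of the panel: two thumbwheels, axles along y; right half: flat, with the start switch. Guard rails, 5 mm wide and high, run along y at x = +-58.5 mm.
- tens_top (a point): Highest point of the left (tens) wheel's ridges, timer frame (0, 100, 83) mm, 40 mm above the axle. 10 black ridges, 36 degrees apart, 18 mm wide in y, rounded, 5 mm thick, tips at radius 40, roots at 29 mm. At rest the top two stand 18 degrees before and behind the top (tips at x = +-12.4 mm, 81 mm above the bench), the next ones at 54 degrees (x = +-32 mm, 66 mm above the bench).
- units_top (a point): The same point on the right (units) wheel: timer frame (0, 48, 83) mm. Otherwise the same as the tens wheel.
- tens_figure (a point): Middle of the tens window, timer frame (0, 81, 73) mm, just right of the ridges: here the top of a white drum 18 mm wide, radius 30 mm, turning with the wheel, shows one black figure, 0 to 9, between two dark hoods that stand 72 mm above the bench.
- units_figure (a point): The same for the units wheel: timer frame (0, 29, 73) mm.
- tens_wheel (a joint): Angle of the tens wheel (rad), no stops. Grows as its top is pushed to the timer's back (+x), and the figure grows with it: figure = angle / 0.6283 modulo 10, one click = 0.6283 rad. Turns back too. A spring clicks it: pushed a little past half a click it jumps on to the next figure, released earlier it falls back; about 5 N on a ridge. May lie outside 0 to 6.28.
- units_wheel (a joint): The same for the units wheel.
- guard (a joint): Travel of the guard (m): 0 = home over the wheels; 0.108 = fully open to the timer's right (-y), where it covers the flat half of the panel and the start switch. About 1.5 N of friction; it stays where it is left. It starts up to 12 mm open.
- guard_bar (a point): Middle of the top edge of the guard's push bar: aluminium, 70 mm long in the timer's x, 8 mm thick, standing 18 mm up from the guard's top; its top is 108 mm above the bench. At home it is at timer y = 64 mm. The guard is a clear plastic bridge, open at both ends, 124 (x) x 104 mm (y), its top 90 mm above the bench.
- start_switch (a joint): Tilt of the start rocker (rad): 0 = off, its near end (towards the timer's front) standing up; 0.30 = started, near end pressed down. Stays as it is left; 2 to 3 N on the near end tip it.
- switch_near (a point): Point on the near half of the black start rocker: timer frame (-25, -35, 75) mm. The rocker is 33 (x) x 19 mm (y), centred at timer (-12, -35) mm; its near end drops about 5 mm, from 77 to 72 mm above the bench, in a frame 68 mm high.
- specimen: The specimen pot on the timer: white plastic with a screw lid, 48 mm across, 62 mm high. Origin: centre of its underside; z up. Starts upright on the flat right end of the timer's panel, 65 mm above the bench.
- tray: Perforated grey steel tray lying on the bench left of the timer, fixed, 195 (x) x 163 (y) mm, its surface 8.5 mm above the bench. Origin: centre of its underside.
- tray_pot_1: Another white pot of the same kind, 48 mm across, 62 mm high, standing on the tray. Origin: centre of its underside. Leave it.
- tray_pot_2: A second such pot standing on the tray. Origin: centre of its underside. Leave it.
- brown_bottle: Brown bottle with a white cap behind the timer, 46 mm across, 85 mm high. Origin: centre of its underside. Leave it.
- marker: Marker pen lying in front of the timer, 135 mm long (its y), 17 mm thick. Leave it.
- cassette: Small flat cassette, 28 x 43 x 7 mm, lying left of the timer. Leave it.
- mould: Small steel base mould, 32 x 42 x 10 mm, lying left of the timer. Leave it.
- tape: Roll of tape lying right of the timer, 104 mm across, 25 mm high. Leave it.
- wash_bottle: Tall orange squeeze bottle with a red nozzle, 72 mm across, 210 mm high, standing behind and between timer and tray. Origin: centre of its underside. Leave it.
- big_pot: Larger white pot, 56 mm across, 70 mm high, standing on the bench just right of the timer. Origin: centre of its underside. Leave it.
Things that resemble listed ones, but are neither listed nor needed, are in the scene too. Leave any green, turquoise or yellow look-alike of the specimen alone.

How it is judged:
On the way, in this order (a step that is already met when the one before it is completed fails the run):
1. the specimen pot stands upright on the tray, start switch still off (x of specimen in the frame of tray between -0.085 and 0.085 m and y of specimen in the frame of tray between -0.07 and 0.07 m and z of specimen in the frame of tray between 0.004 and 0.014 m and angle between specimen's own z axis and vertical below 0.1 rad and linear speed of specimen below 0.03 m/s and value of joint start_switch below 0.1 rad), for 0.2 s.
2. the guard is off the wheels and they show 35, start switch still off ((value of joint tens_wheel between -4.5182 and -4.2782 rad or value of joint tens_wheel between 1.765 and 2.005 rad or value of joint tens_wheel between 8.0481 and 8.2881 rad) and (value of joint units_wheel between -3.2616 and -3.0216 rad or value of joint units_wheel between 3.0216 and 3.2616 rad or value of joint units_wheel between 9.3048 and 9.5448 rad) and velocity of joint tens_wheel between -0.3 and 0.3 rad/s and velocity of joint units_wheel between -0.3 and 0.3 rad/s and value of joint guard above 0.08 m and value of joint start_switch below 0.1 rad), for 0.2 s.
3. the guard is back home over the wheels, start switch still off ((value of joint tens_wheel between -4.5182 and -4.2782 rad or value of joint tens_wheel between 1.765 and 2.005 rad or value of joint tens_wheel between 8.0481 and 8.2881 rad) and (value of joint units_wheel between -3.2616 and -3.0216 rad or value of joint units_wheel between 3.0216 and 3.2616 rad or value of joint units_wheel between 9.3048 and 9.5448 rad) and value of joint guard below 0.006 m and value of joint start_switch below 0.1 rad), for 0.2 s.
At the end, for the whole second after the job is handed in: Wheels show 3 and 5 (each within 0.12 rad of its click), guard within 6 mm of home, start rocker pressed over (more than 0.22 rad), and the specimen pot upright (within 0.1 rad) and at rest on the tray, its centre within 85 mm (tray x) and 70 mm (tray y) of the tray's ((value of joint tens_wheel between -4.5182 and -4.2782 rad or value of joint tens_wheel between 1.765 and 2.005 rad or value of joint tens_wheel between 8.0481 and 8.2881 rad) and (value of joint units_wheel between -3.2616 and -3.0216 rad or value of joint units_wheel between 3.0216 and 3.2616 rad or value of joint units_wheel between 9.3048 and 9.5448 rad) and velocity of joint tens_wheel between -0.3 and 0.3 rad/s and velocity of joint units_wheel between -0.3 and 0.3 rad/s and value of joint guard below 0.006 m and value of joint start_switch above 0.22 rad and x of specimen in the frame of tray between -0.085 and 0.085 m and y of specimen in the frame of tray between -0.07 and 0.07 m and z of specimen in the frame of tray between 0.004 and 0.014 m and angle between specimen's own z axis and vertical below 0.1 rad and linear speed of specimen below 0.03 m/s); the robot touches nothing.
It fails at once if the specimen pot is tipped over (angle between specimen's own z axis and vertical above 0.6 rad).
It fails at once if one of the other loose things is moved by more than 20 mm (distance of any of tray_pot_1, tray_pot_2, brown_bottle, marker, cassette, mould, tape, wash_bottle, big_pot from where it was at the start of the episode above 0.02 m).
It also fails if it takes over 67 s, if anything falls off the work surface, if the arm or the gripper's body presses on something with over 40 N, if the wrist force passes 120 N, or if a joint passes its speed limit or range.

## Working session

There is one attempt and no reset: what is moved stays moved. The work goes in short steps, Python scripts to look and compute and a tool call to move; the robot and the scene stay as the last step left them, time stands still between calls to the robot, and variables do not carry over. Pictures are saved under pics/ and viewed, at most 10 in all, crops included, and the job is handed in when it is done.

Besides the shell and the picture viewer there is one more tool, called as name(argument=value, ...), one argument or row to a line, values as JSON. play_rows: Moves the arm, as the interface text tells. Its arguments: {"type":"object","properties":{"deltas":{"type":"array"},"newtons":{"type":"number"}},"required":["deltas"]}

```bash
mkdir -p pics
python3 - <<'E'
from workcell import *
import cv2, numpy as np
for n in ("top","side"):
    cv2.imwrite(f"pics/{n}0.png",grab_frame(n)[:,:,::-1]); c=get_calibration(n); print(n,c)
print(observe())
E
```

```text
top {'fovy': 57.17299693512231, 'cx': 315.3253514039234, 'cy': 238.7623985295609, 'xyz': array([ 0.41157632, -0.08672068,  1.06082677]), 'rotation': array([-3.01255863, -0.01175244, -1.58670116])}
side {'fovy': 43.862111586674565, 'cx': 326.79231282483136, 'cy': 239.28079856392728, 'xyz': array([-0.13111964,  1.09897352,  0.60463745]), 'rotation': array([-1.93736107,  0.00690543, -2.62590704])}
{'clock': 0.1, 'qpos': array([-1.18818313,  0.52192804, -0.03632966,  1.59991927,  0.02117255,
        1.02108897, -0.1128078 ]), 'qd': array([ 0.00066599, -0.00048496, -0.00083573, -0.00030153,  0.00047609,
       -0.00078606,  0.00177177]), 'joint_efforts': array([ 5.10742451e-03, -9.28496647e+01,  1.98481210e+00, -3.70533907e+01,
        1.83269317e-02,  5.36215404e-03,  2.39365136e-05]), 'position': array([0.27333301, 0.56174876, 0.23081104]), 'tool_rot': array([-3.1406335e+00,  4.1368570e-05,  2.6887477e+00]), 'force': array([ 0.28039556, -0.0533801 , -0.44390859]), 'moment': array([0.03299711, 0.01421013, 0.02090924]), 'finger_force': 0.0, 'grip_width': 0.08536252970936445}
```

View pics/top0.png

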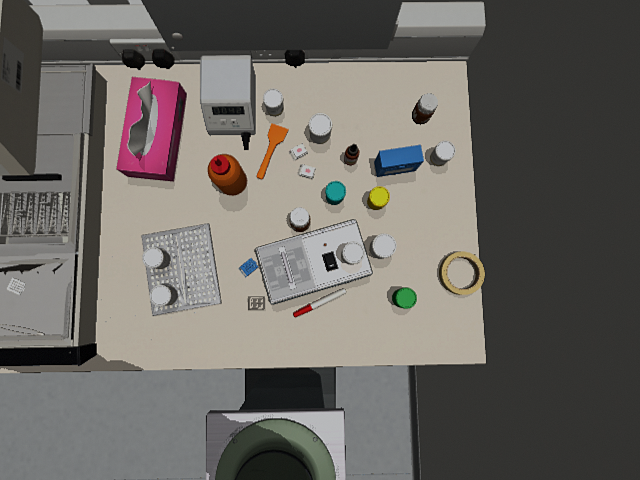

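View pics/side0.png

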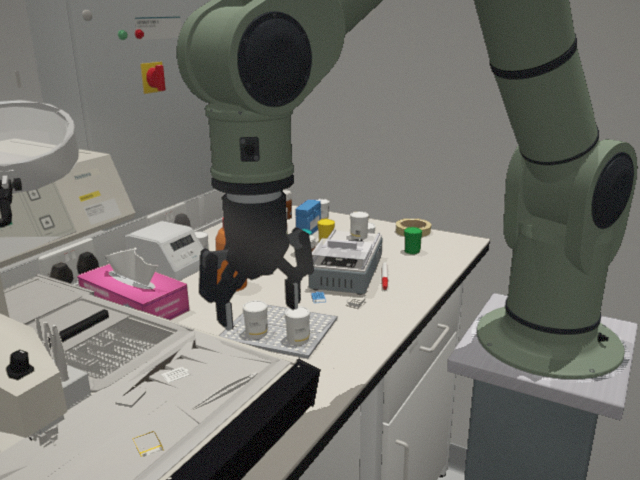

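Top view: timer at about (314,262), with the specimen standing on its right end at (351,253). Big pot is beside it at (382,246), and the tray is at (180,268) with pots at (155,257) and (162,295). White candidates for the specimen are (351,253), (382,246) and the tray pots. Only (351,253) stands on the timer panel. I'll confirm with an enlarged crop.

```bash
cat > h.py <<'E'
from workcell import *
import cv2, numpy as np
from scipy.spatial.transform import Rotation as R
def cam(n):
    c=get_calibration(n); r=np.asarray(c["rotation"])
    M=R.from_euler("xyz",r).as_matrix() if r.shape==(3,) else r
    return 240/np.tan(np.radians(c["fovy"]/2)),c["cx"],c["cy"],np.array(c["xyz"]),M
def ray(n,uv,z,C=None):
    f,cx,cy,p,M=C or cam(n); uv=np.atleast_2d(np.float64(uv))
    d=np.c_[(uv[:,0]-cx)/f,(uv[:,1]-cy)/f,np.ones(len(uv))]@M.T
    return p+d*((z-p[2])/d[:,2])[:,None]
def proj(n,P,C=None):
    f,cx,cy,p,M=C or cam(n); q=(np.atleast_2d(P)-p)@M
    return np.c_[cx+f*q[:,0]/q[:,2],cy+f*q[:,1]/q[:,2]]
E
python3 - <<'E'
from h import *
im=cv2.imread("pics/top0.png")
cv2.imwrite("pics/top_crop.png",cv2.resize(im[205:325,240:400],None,fx=5,fy=5,interpolation=cv2.INTER_CUBIC))
print(proj("top",[[0,0,0],[.5,0,0],[.5,.3,0]]))
for nm,m in (("white",(im.min(2)>200)),):
    n,l,s,c=cv2.connectedComponentsWithStats(m.astype(np.uint8))
    for i in range(1,n):
        if s[i,4]>60: print(nm,s[i],c[i].round(1))
E
```

```text
[[274.44251082 479.68579753]
 [273.61777856 259.51762411]
 [148.59196113 261.3791442 ]]
```

View pics/top_crop.png

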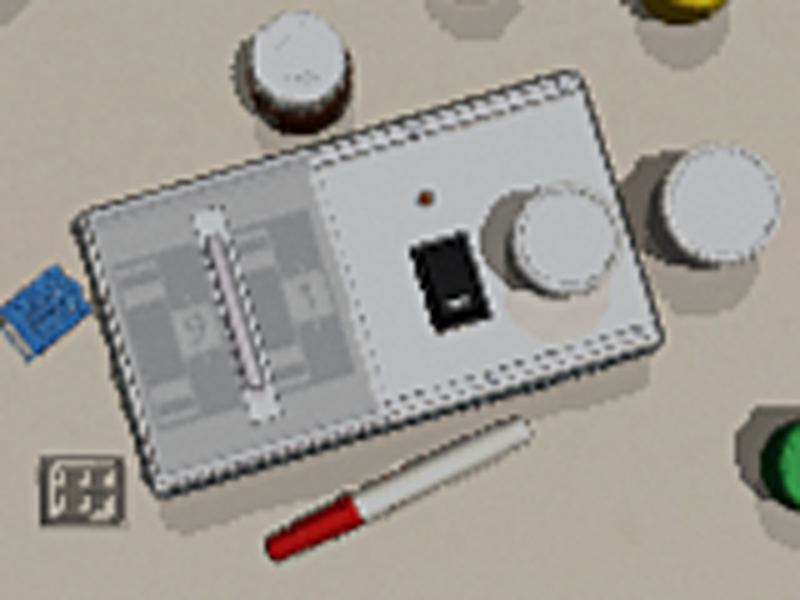

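Enlarged crop: the specimen lid at crop (567,240) is on the timer panel, and the big pot at (720,205) is on the bench. The panel corners are at (78,220), (580,75), (662,345) and (157,492). The push bar runs from (212,238) to (258,390), and the figures read roughly 9 and 1.

Run:
```python
from h import *
np.set_printoptions(precision=4,suppress=True)
c=lambda L:np.array(L)/5.+np.array([240,205])-.4
k=ray("top",c([[78,220],[580,75],[662,345],[157,492]]),.065)[:,:2]
ctr=k.mean(0); print("corners",k,"ctr",ctr)
d1=(k[0]-k[1])+(k[3]-k[2]); d2=(k[1]-k[2])+(k[0]-k[3])
print("yaw",np.degrees(np.arctan2(-d1[0],d1[1])),np.degrees(np.arctan2(d2[1],d2[0])),"len",np.linalg.norm(d1)/2,np.linalg.norm(d2)/2)
th=np.arctan2(-d1[0],d1[1])
T=R.from_euler("z",th).as_matrix()[:2,:2]
for n,p,z in (("spec",[567,240],.127),("big",[720,205],.07),("brown",[298,62],.085),("barA",[210,228],.108),("barB",[260,398],.108),("rocker",[452,282],.075),("cass",[45,310],.005),("mould",[82,490],.01),("mk1",[272,555],.01),("mk2",[528,425],.01)):
    w=ray("top",c([p]),z)[0]; print(n,w,"timer frame",(w[:2]-ctr)@T)
t=ray("top",[[142,238],[210,225],[220,303],[153,315]],.0085)[:,:2]
print("tray",t,t.mean(0),np.linalg.norm(t[0]-t[1]),np.linalg.norm(t[1]-t[2]))
print("traypots",ray("top",[[155,257],[162,295]],.0705), "wash",ray("top",[[220,165]],.21),ray("top",[[233,185]],.0))
```

```text
corners [[ 0.52    0.0364]
 [ 0.5836 -0.1936]
 [ 0.4594 -0.2273]
 [ 0.3973  0.0009]] ctr [ 0.4901 -0.0959]
yaw 15.33824264322005 15.634878220046296 len 0.23755871917666657 0.12827028292614945
spec [ 0.5017 -0.1795  0.127 ] timer frame [-0.0109 -0.0836]
big [ 0.5221 -0.255   0.07  ] timer frame [-0.0112 -0.1619]
brown [ 0.5878 -0.0647  0.085 ] timer frame [0.1025 0.0042]
barA [ 0.511  -0.0262  0.108 ] timer frame [0.0386 0.0617]
barB [ 0.4372 -0.0473  0.108 ] timer frame [-0.0381  0.0609]
rocker [ 0.4885 -0.1325  0.075 ] timer frame [-0.0112 -0.0348]
cass [0.4835 0.0595 0.005 ] timer frame [0.0348 0.1516]
mould [0.398  0.0411 0.01  ] timer frame [-0.0526  0.1565]
mk1 [ 0.3663 -0.0482  0.01  ] timer frame [-0.1068  0.0788]
mk2 [ 0.4251 -0.1702  0.01  ] timer frame [-0.0823 -0.0544]
tray [[0.5557 0.3145]
 [0.585  0.1523]
 [0.3984 0.126 ]
 [0.373  0.2825]] [0.478  0.2188] 0.16481217537101922 0.18850822009932452
traypots [[0.5038 0.2603 0.0705]
 [0.4188 0.2422 0.0705]] wash [[0.6722 0.0885 0.21  ]] [[0.6854 0.0992 0.    ]]
```

Run:
```python
from h import *
im=cv2.imread("pics/top0.png")
cv2.imwrite("pics/tray_crop.png",cv2.resize(im[215:325,135:235],None,fx=5,fy=5,interpolation=cv2.INTER_CUBIC))
```

```text
(no output)
```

View pics/tray_crop.png

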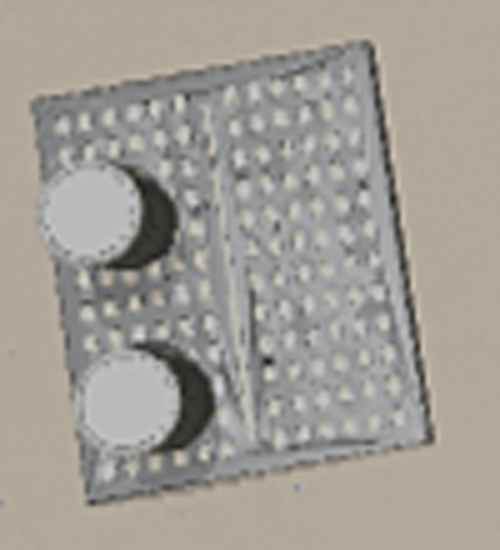

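Checks out: the rocker measures (-11,-35) against (-12,-35) given, and the bar y of 61 implies about 3 mm open. The panel sides are consistent with the given sizes. In the tray crop, the right half is free around (315,260), and the tray pots are at (90,213) and (130,402).

```bash
cat >> h.py <<'E'
TC=np.array([0.4901,-0.0959]); TH=np.radians(15.4)
def tw(x,y,z): # timer mm -> world m
    c,s=np.cos(TH),np.sin(TH); x,y=x/1e3,y/1e3
    return np.array([TC[0]+c*x-s*y,TC[1]+s*x+c*y,z/1e3])
def plan(P,yaw=None,tilt=None):
    "units of play_rows from the measured pose to TCP P with tool down at yaw (deg)"
    o=observe(); M=R.from_euler("xyz",o["tool_rot"])
    G=M if yaw is None else R.from_euler("xyz",[np.pi,0,np.radians(yaw)])
    d=M.as_matrix().T@(np.array(P)-o["position"])/.5
    r=(M.inv()*G).as_rotvec()/np.radians(120)
    print("plan",np.round(d,4),np.round(r,4),"t",o["clock"],"pos",o["position"].round(4),"w",round(o["grip_width"],4),"q",np.round(o["qpos"],2))
    return d,r
E
python3 - <<'E'
from h import *
s=tw(-11,-84,0); print(s)
plan([.40,.20,.23],105.4); plan([s[0],s[1],.22],105.4)
E
```

```text
[ 0.50180166 -0.17980513  0.        ]
plan [-0.5443 -0.5397  0.0022] [-4.000e-04  2.000e-04  4.054e-01] t 0.1 pos [0.2733 0.5617 0.2308] w 0.0854 q [-1.19  0.52 -0.04  1.6   0.02  1.02 -0.11]
plan [-1.0598 -1.1337  0.0228] [-4.000e-04  2.000e-04  4.054e-01] t 0.1 pos [0.2733 0.5617 0.2308] w 0.0854 q [-1.19  0.52 -0.04  1.6   0.02  1.02 -0.11]
```

play_rows(
  deltas=[
    [-0.544, -0.54, 0.002, 0, 0, 0.405, 0],
    [-0.544, -0.54, 0.002, 0, 0, 0.405, 0],
    [-0.544, -0.54, 0.002, 0, 0, 0.405, 0],
    [-0.544, -0.54, 0.002, 0, 0, 0.405, 0],
    [-0.544, -0.54, 0.002, 0, 0, 0.405, 0],
    [-0.544, -0.54, 0.002, 0, 0, 0.405, 0],
    [-0.544, -0.54, 0.002, 0, 0, 0.405, 0],
    [-0.544, -0.54, 0.002, 0, 0, 0.405, 0],
    [-0.544, -0.54, 0.002, 0, 0, 0.405, 0],
    [-0.544, -0.54, 0.002, 0, 0, 0.405, 0],
  ],
)

```text
clock: 1.1
position: [0.4, 0.2, 0.2303]
tool_rot: [-3.142, -0.0, 1.839]
force: [0.8, 1.1, -0.2]
grip_width: 0.0852
finger_force: 0.0
```

Run:
```python
from h import *
s=tw(-11,-84,0)
plan([s[0],s[1],.24],105.4)
```

```text
plan [-0.7864 -0.005  -0.0195] [-0.     -0.0001 -0.0002] t 1.1 pos [0.4    0.2    0.2303] w 0.0852 q [-0.81  0.25  0.26  2.06 -0.08  0.85 -0.24]
```

play_rows(
  deltas=[
    [-0.786, -0.005, -0.02, 0, 0, 0, 0],
    [-0.786, -0.005, -0.02, 0, 0, 0, 0],
    [-0.786, -0.005, -0.02, 0, 0, 0, 0],
    [-0.786, -0.005, -0.02, 0, 0, 0, 0],
    [-0.786, -0.005, -0.02, 0, 0, 0, 0],
    [-0.786, -0.005, -0.02, 0, 0, 0, 0],
    [-0.786, -0.005, -0.02, 0, 0, 0, 0],
    [-0.786, -0.005, -0.02, 0, 0, 0, 0],
    [-0.786, -0.005, -0.02, 0, 0, 0, 0],
    [-0.786, -0.005, -0.02, 0, 0, 0, 0],
  ],
)

```text
clock: 2.1
position: [0.5025, -0.1788, 0.2397]
tool_rot: [-3.141, -0.0, 1.84]
force: [-0.2, 1.1, -0.5]
grip_width: 0.0856
finger_force: 0.0
```

Run:
```python
from h import *
s=tw(-11,-84,0)
plan([s[0],s[1],.085],105.4)
C=cam("wrist"); im=grab_frame("wrist")[:,:,::-1].copy()
print(C[3],proj("wrist",[[s[0],s[1],.127],tw(-12,-35,75),tw(58,112,65)],C))
cv2.imwrite("pics/wrist1.png",im)
```

```text
plan [-0.0017 -0.0017  0.3094] [-0.0004 -0.0002  0.0004] t 2.1 pos [ 0.5025 -0.1788  0.2397] w 0.0856 q [-0.09  0.39  0.43  1.85 -0.2   0.94  0.7 ]
[ 0.48009784 -0.09885837  0.38258776] [[ 319.19722045  233.61934297]
 [ 318.0196494   144.23988901]
 [ 432.52095141 -102.28209586]]
```

View pics/wrist1.png

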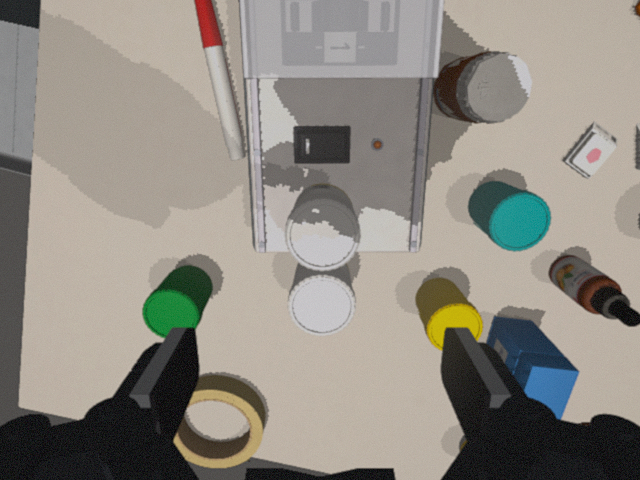

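The wrist view shows the specimen lid at (322,232) against a predicted (319,234), and the rocker at (322,145) against (318,144). That is within 2 mm, so I'm descending to grasp.

play_rows(
  deltas=[
    [-0.002, -0.001, 0.09, 0, 0, 0, 0],
    [-0.002, -0.001, 0.18, 0, 0, 0, 0],
    [-0.002, -0.001, 0.25, 0, 0, 0, 0],
    [-0.002, -0.001, 0.31, 0, 0, 0, 0],
    [-0.002, -0.001, 0.31, 0, 0, 0, 0],
    [-0.002, -0.001, 0.31, 0, 0, 0, 0.6],
    [-0.002, -0.001, 0.31, 0, 0, 0, 0.8],
    [-0.002, -0.001, 0.31, 0, 0, 0, 0.8],
    [-0.002, -0.001, 0.31, 0, 0, 0, 0.8],
    [-0.002, -0.001, 0.31, 0, 0, 0, 0.8],
  ],
  newtons=30,
)

```text
clock: 3.15
position: [0.503, -0.1802, 0.087]
tool_rot: [3.139, 0.001, 1.841]
force: [-1.8, 1.8, 11.4]
grip_width: 0.0452
finger_force: 29.0
```

Run:
```python
from h import *
print(ray("top",[[142,235],[208.6,223.4],[221.4,303],[153,315.6]],.0085).mean(0),ray("top",[[197,265]],.0085))
plan([.49,.178,.25],100)
```

```text
[0.48049258 0.21890368 0.0085    ] [[0.48891956 0.18175803 0.0085    ]]
plan [ 0.6971  0.167  -0.3261] [0.0012 0.0003 0.0456] t 3.15 pos [ 0.503  -0.1802  0.087 ] w 0.0452 q [ 0.    0.61  0.32  1.97 -0.33  0.61  0.81]
```

play_rows(
  deltas=[
    [0, 0, -0.05, 0, 0, 0, 0.8],
    [0, 0, -0.13, 0, 0, 0, 0.8],
    [0, 0, -0.22, 0, 0, 0, 0.8],
    [0.06, 0.01, -0.29, 0, 0, 0, 0.8],
    [0.15, 0.02, -0.29, 0, 0, 0.01, 0.8],
    [0.24, 0.05, -0.29, 0, 0, 0.02, 0.8],
    [0.33, 0.08, -0.29, 0, 0, 0.03, 0.8],
    [0.42, 0.1, -0.29, 0, 0, 0.04, 0.8],
    [0.51, 0.13, -0.29, 0, 0, 0.045, 0.8],
    [0.59, 0.15, -0.29, 0, 0, 0.045, 0.8],
  ],
)

```text
clock: 4.15
position: [0.4956, 0.1267, 0.2315]
tool_rot: [3.14, -0.001, 1.747]
force: [0.6, 0.1, -1.2]
grip_width: 0.0456
finger_force: 31.1
```

Run:
```python
from h import *
plan([.49,.178,.034],100)
```

```text
plan [0.1027 0.0062 0.3951] [ 0.0009 -0.0004  0.0007] t 4.15 pos [0.4956 0.1267 0.2315] w 0.0456 q [-0.67  0.36  0.39  1.91 -0.17  0.9  -0.02]
```

play_rows(
  deltas=[
    [0.07, 0.006, 0.03, 0, 0, 0, 0.8],
    [0.103, 0.006, 0.11, 0, 0, 0, 0.8],
    [0.103, 0.006, 0.2, 0, 0, 0, 0.8],
    [0.103, 0.006, 0.28, 0, 0, 0, 0.8],
    [0.103, 0.006, 0.34, 0, 0, 0, 0.8],
    [0.103, 0.006, 0.37, 0, 0, 0, 0.8],
    [0.103, 0.006, 0.385, 0, 0, 0, 0.8],
    [0.103, 0.006, 0.395, 0, 0, 0, 0.8],
    [0.103, 0.006, 0.399, 0, 0, 0, 0.8],
    [0.103, 0.006, 0.4, 0, 0, 0, 0.8],
  ],
)

```text
clock: 5.15
position: [0.4901, 0.1754, 0.031]
tool_rot: [3.14, -0.0, 1.746]
force: [0.3, 0.9, 0.0]
grip_width: 0.0453
finger_force: 31.1
```

Run:
```python
from h import *
plan([.49,.178,.031],100)
cv2.imwrite("pics/side1.png",grab_frame("side")[200:400,180:360,::-1].repeat(3,0).repeat(3,1))
```

```text
plan [0.0051 0.0008 0.    ] [ 0.0005 -0.0002  0.0004] t 5.15 pos [0.4901 0.1754 0.031 ] w 0.0453 q [-0.62  0.69  0.23  2.02 -0.32  0.47  0.02]
```

View pics/side1.png

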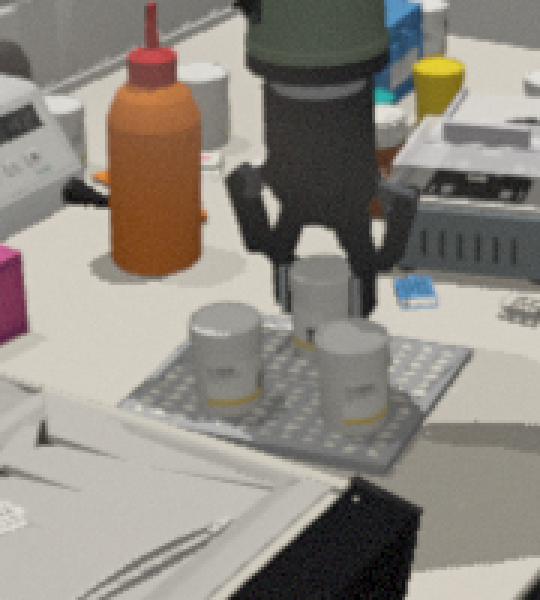

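The side crop shows the pot held upright on the tray's free half, clear of both tray pots. I'll ease down a touch until there is contact force.

play_rows(
  deltas=[
    [0, 0, 0.002, 0, 0, 0, 0.8],
    [0, 0, 0.004, 0, 0, 0, 0.8],
    [0, 0, 0.004, 0, 0, 0, 0.8],
  ],
)

```text
clock: 5.5
position: [0.4901, 0.1755, 0.03]
tool_rot: [3.14, -0.001, 1.746]
force: [-6.8, -2.1, 33.7]
grip_width: 0.0453
finger_force: 34.8
```

play_rows(
  deltas=[
    [0, 0, -0.002, 0, 0, 0, 0.8],
    [0, 0, -0.002, 0, 0, 0, 0.4],
    [0, 0, -0.002, 0, 0, 0, 0.2],
    [0, 0, -0.002, 0, 0, 0, 0],
    [0, 0, -0.002, 0, 0, 0, 0],
    [0, 0, -0.05, 0, 0, 0, 0],
    [0, 0, -0.13, 0, 0, 0, 0],
    [0, 0, -0.22, 0, 0, 0, 0],
    [0, 0, -0.32, 0, 0, 0, 0],
    [0, 0, -0.4, 0, 0, 0, 0],
  ],
)

```text
clock: 6.5
position: [0.4897, 0.175, 0.2309]
tool_rot: [3.14, -0.0, 1.746]
force: [0.3, 0.6, 0.2]
grip_width: 0.0855
finger_force: 0.0
```

Run:
```python
from h import *
C=cam("wrist"); plan([.49,.178,.2]); im=grab_frame("wrist")[:,:,::-1]
t=grab_frame("top")[:,:,::-1]
a=cv2.resize(t[205:325,130:390],None,fx=3,fy=3)[:, :780]
cv2.imwrite("pics/top2.png",a); cv2.imwrite("pics/w2.png",im)
```

```text
plan [0.0057 0.0015 0.0618] [0. 0. 0.] t 6.5 pos [0.4897 0.175  0.2309] w 0.0855 q [-0.76  0.38  0.39  1.89 -0.18  0.91 -0.1 ]
```

View pics/top2.png

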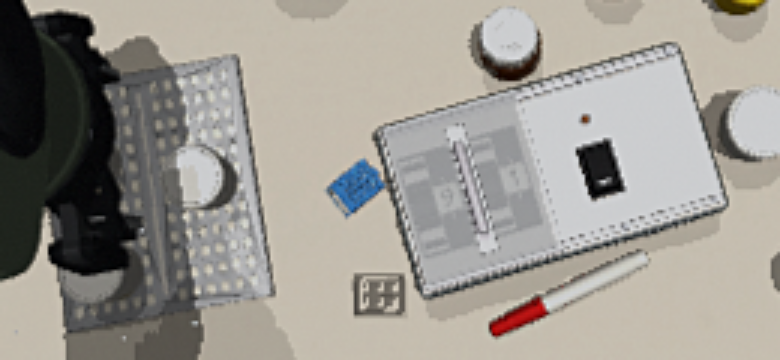

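The specimen stands on the tray at crop (200,177). Next I'll grip the guard bar, with the fingers closing along the timer's y (yaw 15.4).

Run:
```python
from h import *
print(tw(0,61,0)); plan([*tw(0,61,0)[:2],.19],15.4)
```

```text
[ 0.47390108 -0.03709018  0.        ]
plan [-0.4134 -0.1096  0.0843] [ 0.0017 -0.0034  0.7053] t 6.6 pos [0.4916 0.1758 0.2331] w 0.0856 q [-0.76  0.37  0.39  1.89 -0.18  0.9  -0.1 ]
```

play_rows(
  deltas=[
    [-0.04, -0.01, 0, 0, 0, 0.07, 0],
    [-0.08, -0.02, 0, 0, 0, 0.14, 0],
    [-0.12, -0.03, 0, 0, 0, 0.21, 0],
    [-0.17, -0.04, 0, 0, 0, 0.28, 0],
    [-0.21, -0.05, 0, 0, 0, 0.35, 0],
    [-0.25, -0.06, 0.01, 0, 0, 0.42, 0],
    [-0.29, -0.08, 0.03, 0, 0, 0.49, 0],
    [-0.33, -0.09, 0.04, 0, 0, 0.56, 0],
    [-0.38, -0.1, 0.06, 0, 0, 0.63, 0],
    [-0.413, -0.11, 0.084, 0, 0, 0.705, 0],
  ],
)

```text
clock: 7.6
position: [0.4714, -0.0393, 0.1859]
tool_rot: [3.141, -0.0, 0.27]
force: [0.4, -0.0, -0.1]
grip_width: 0.0851
finger_force: 0.0
```

Run:
```python
from h import *
plan([*tw(0,61,0)[:2],.096],15.4)
C=cam("wrist"); print(C[3],proj("wrist",[tw(0,81,73),tw(0,29,73),tw(35,61,108),tw(-35,61,108)],C))
cv2.imwrite("pics/w3.png",grab_frame("wrist")[:,:,::-1])
```

```text
plan [ 0.0059 -0.003   0.1798] [ 0.0003 -0.0001  0.0006] t 7.6 pos [ 0.4714 -0.0393  0.1859] w 0.0851 q [-0.62  0.45  0.77  2.06 -0.44  0.79 -0.89]
[ 0.55317116 -0.01838364  0.32874289] [[282.10941726 229.68428685]
 [365.4333381  229.77761696]
 [313.24736709 186.00866269]
 [313.65856633 306.35119333]]
```

View pics/w3.png

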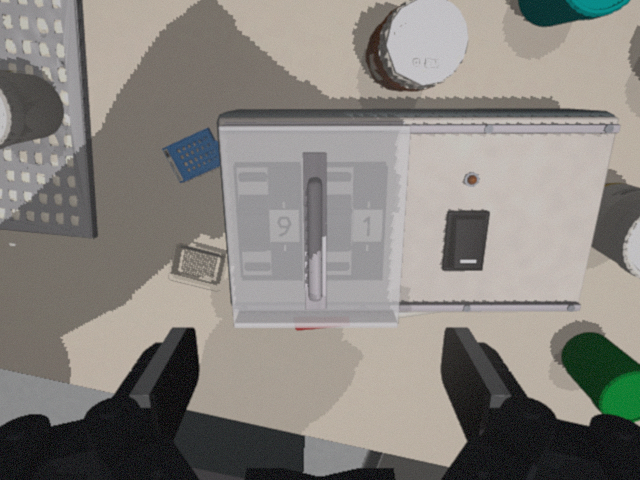

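The figures are clearly 9 at (284,224) and 1 at (368,224), so I need tens -6 or +4, and units +4. The timer frame is off by about 2 mm in +x. Gripping the bar.

play_rows(
  deltas=[
    [0.006, -0.002, 0.09, 0, 0, 0, 0.3],
    [0.006, -0.002, 0.16, 0, 0, 0, 0.5],
    [0.006, -0.002, 0.181, 0, 0, 0, 0.7],
    [0.006, -0.002, 0.181, 0, 0, 0, 0.9],
    [0.006, -0.002, 0.181, 0, 0, 0, 1],
    [0.006, -0.002, 0.181, 0, 0, 0, 1],
    [0.006, -0.002, 0.181, 0, 0, 0, 1],
    [0.006, -0.002, 0.181, 0, 0, 0, 1],
  ],
  newtons=20,
)

```text
clock: 8.45
position: [0.4748, -0.0359, 0.097]
tool_rot: [3.141, -0.002, 0.277]
force: [-2.8, -1.0, 10.5]
grip_width: 0.0073
finger_force: 24.9
```

```bash
sed -i 's/TC=np.array(\[0.4901,-0.0959\])/TC=np.array([0.4918,-0.0965])/' h.py
python3 - <<'E'
from h import *
p=observe()["position"]; c,s=np.cos(TH),np.sin(TH)
print("timer frame of TCP",(p[:2]-TC)@np.array([[c,-s],[s,c]]))
plan([*tw(0,64-107,0)[:2],p[2]],15.4)
E
```

```text
timer frame of TCP [-0.00033784  0.06290518]
plan [-0.001   0.2118  0.    ] [ 0.0001 -0.0009  0.0039] t 8.45 pos [ 0.4748 -0.0359  0.097 ] w 0.0073 q [-0.49  0.59  0.61  2.12 -0.6   0.6  -0.76]
```

play_rows(
  deltas=[
    [0, 0.02, 0, 0, 0, 0, 1],
    [0, 0.05, 0, 0, 0, 0, 1],
    [0, 0.08, 0, 0, 0, 0, 1],
    [0, 0.11, 0, 0, 0, 0, 1],
    [0, 0.14, 0, 0, 0, 0, 1],
    [0, 0.17, 0, 0, 0, 0, 1],
    [0, 0.19, 0, 0, 0, 0, 1],
    [0, 0.203, 0, 0, 0, 0, 1],
    [0, 0.203, 0, 0, 0, 0, 1],
    [0, 0.203, 0, 0, 0, 0, 1],
  ],
)

```text
clock: 9.45
position: [0.5022, -0.1342, 0.097]
tool_rot: [3.141, -0.001, 0.276]
force: [-3.7, -2.2, 9.3]
grip_width: 0.0069
finger_force: 24.7
```

play_rows(
  deltas=[
    [0, 0, 0, 0, 0, 0, 0.7],
    [0, 0, 0, 0, 0, 0, 0.6],
    [0, 0, 0, 0, 0, 0, 0.6],
    [0, 0, -0.08, 0, 0, 0, 0.6],
    [0, 0, -0.1, 0, 0, 0, 0.8],
    [0, 0, -0.1, 0, 0, 0, 1],
    [0, 0, -0.1, 0, 0, 0, 1],
    [0, 0, -0.1, 0, 0, 0, 1],
  ],
)

```text
clock: 10.25
position: [0.5015, -0.1334, 0.1451]
tool_rot: [-3.141, 0.001, 0.277]
force: [0.7, -0.2, -0.7]
grip_width: -0.0002
finger_force: 0.0
```

Run:
```python
from h import *
plan(tw(-36,48,100),15.4)
im=grab_frame("top")[:,:,::-1]; plan(tw(-36,48,100),15.4)
cv2.imwrite("pics/top3.png",cv2.resize(im[205:325,240:400],None,fx=5,fy=5,interpolation=cv2.INTER_CUBIC))
```

```text
plan [-0.0697 -0.1728  0.0903] [-0.0002  0.0005  0.0039] t 10.25 pos [ 0.5015 -0.1334  0.1451] w -0.0002 q [-0.33  0.57  0.67  1.98 -0.51  0.76 -0.66]
plan [-0.0696 -0.173   0.0903] [-0.0002  0.0005  0.0038] t 10.3 pos [ 0.5015 -0.1335  0.1451] w 0.0002 q [-0.33  0.57  0.67  1.98 -0.51  0.76 -0.66]
```

View pics/top3.png

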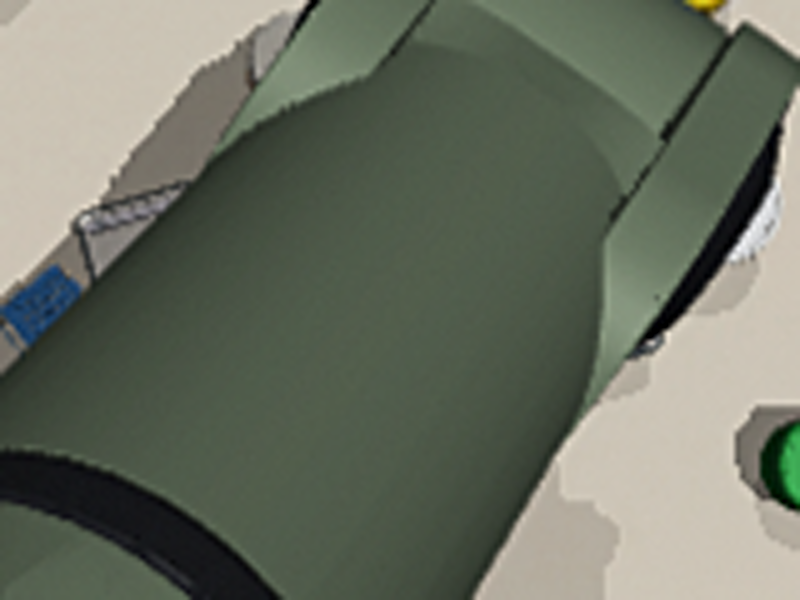

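The arm hides the timer in that top view. Motion so far agrees with the guard being about 103 mm open. Moving to the units wheel with the fingers shut.

play_rows(
  deltas=[
    [-0.035, -0.06, 0.0, 0, 0, 0.004, 1],
    [-0.07, -0.12, 0.0, 0, 0, 0.004, 1],
    [-0.07, -0.173, 0.04, 0, 0, 0.004, 1],
    [-0.07, -0.173, 0.09, 0, 0, 0.004, 1],
    [-0.07, -0.173, 0.09, 0, 0, 0.004, 1],
  ],
)

```text
clock: 10.8
position: [0.4432, -0.0594, 0.0988]
tool_rot: [-3.141, 0.004, 0.27]
force: [-0.6, 0.5, 1.2]
grip_width: -0.0001
finger_force: 0.0
```

```bash
cat >> h.py <<'E'
def tcp_t():
    p=observe()["position"]; c,s=np.cos(TH),np.sin(TH)
    return np.r_[(p[:2]-TC)@np.array([[c,-s],[s,c]]),p[2]]*1e3
def digits(tag):
    C=cam("wrist"); im=grab_frame("wrist"); out=[]
    for y in (81,29):
        q=np.array([[9,9],[9,-9],[-9,-9],[-9,9]]) # TL,TR,BR,BL in timer x,y
        src=proj("wrist",[tw(a,y+b,71.5) for a,b in q],C).astype(np.float32)
        H=cv2.getPerspectiveTransform(src,np.float32([[0,0],[90,0],[90,90],[0,90]]))
        out.append(cv2.warpPerspective(im,H,(90,90)))
        g=cv2.resize(cv2.cvtColor(out[-1],cv2.COLOR_RGB2GRAY),(18,12),interpolation=cv2.INTER_AREA); print(src.mean(0).round())
        t=(g.min()+0.5*(np.median(g)-g.min()))
        print("\n".join("".join("#" if v<t else "." for v in r) for r in g))
    cv2.imwrite(f"pics/d_{tag}.png",np.hstack(out)[:,:,::-1])
    cv2.imwrite(f"pics/w_{tag}.png",im[:,:,::-1])
E
python3 - <<'E'
from h import *
print(tcp_t()); plan(tw(-36,48,77),15.4); digits("a")
E
```

```text
[-37.03989235  48.71074097  98.80633415]
plan [0.0022 0.0015 0.0436] [-0.0004  0.0018  0.0004] t 10.8 pos [ 0.4432 -0.0594  0.0988] w -0.0001 q [-0.45  0.56  0.6   2.18 -0.59  0.57 -0.71]
[236. 213.]
..................
.......####.......
......#....#......
.....#.....##.....
.....##....##.....
......#######.....
..........##......
..........#.......
........###.......
......##..........
..................
..................
[363. 213.]
..................
.........#........
........##........
.......#.#........
.........#........
.........#........
.........#........
.........#........
.........#........
.........#........
..................
..................
```

play_rows(
  deltas=[
    [0, 0.001, 0.043, 0, 0.001, 0, 1],
    [0.02, 0.001, 0.043, 0, 0.001, 0, 1],
    [0.035, 0.001, 0.042, 0, 0.001, 0, 1],
    [0.047, 0.001, 0.04, 0, 0.001, 0, 1],
    [0.057, 0.001, 0.039, 0, 0.001, 0, 1],
    [0.064, 0.001, 0.038, 0, 0.001, 0, 1],
    [0.064, 0.001, 0, 0, 0.001, 0, 1],
    [0.03, 0.001, -0.01, 0, 0.001, 0, 1],
    [0, 0.001, 0, 0, 0.001, 0, 1],
  ],
)

```text
clock: 11.75
position: [0.4455, -0.0605, 0.1022]
tool_rot: [3.141, -0.004, 0.269]
force: [0.9, 0.4, -0.6]
grip_width: -0.0001
finger_force: 0.0
```

Run:
```python
from h import *
print(tcp_t()); digits("b")
```

```text
[-35.06360816  47.05027606 102.19785184]
[234. 216.]
..................
..................
......#...##......
.....#.....##.....
.....#.....##.....
......#######.....
..........##......
..........#.......
........###.......
......##..........
..................
..................
[358. 216.]
..................
.......####.......
......##...##.....
.....#......##....
............#.....
...........##.....
..........##......
........##........
......###.........
.....#########....
..................
..................
```

One click worked (1 to 2). Three more.

play_rows(
  deltas=[
    [0, 0, 0.043, 0, 0, 0, 1],
    [0.02, 0, 0.043, 0, 0, 0, 1],
    [0.035, 0, 0.042, 0, 0, 0, 1],
    [0.047, 0, 0.04, 0, 0, 0, 1],
    [0.057, 0, 0.039, 0, 0, 0, 1],
    [0.064, 0, 0.038, 0, 0, 0, 1],
    [0.064, 0, 0, 0, 0, 0, 1],
    [0.03, 0, -0.01, 0, 0, 0, 1],
    [0, 0, 0, 0, 0, 0, 1],
  ],
)

```text
clock: 12.7
position: [0.4455, -0.0604, 0.1021]
tool_rot: [3.141, -0.004, 0.269]
force: [-0.5, -0.0, -0.8]
grip_width: -0.0003
finger_force: 0.0
```

play_rows(
  deltas=[
    [0, 0, 0.043, 0, 0, 0, 1],
    [0.02, 0, 0.043, 0, 0, 0, 1],
    [0.035, 0, 0.042, 0, 0, 0, 1],
    [0.047, 0, 0.04, 0, 0, 0, 1],
    [0.057, 0, 0.039, 0, 0, 0, 1],
    [0.064, 0, 0.038, 0, 0, 0, 1],
    [0.064, 0, 0, 0, 0, 0, 1],
    [0.03, 0, -0.01, 0, 0, 0, 1],
    [0, 0, 0, 0, 0, 0, 1],
  ],
)

```text
clock: 13.6
position: [0.4456, -0.0604, 0.102]
tool_rot: [3.141, -0.004, 0.269]
force: [0.5, -0.6, -1.0]
grip_width: -0.0001
finger_force: 0.0
```

Run:
```python
from h import *
print(tcp_t()); digits("c")
```

```text
[-34.97245565  47.0473326  102.0467739 ]
[234. 216.]
..................
..................
......#...##......
.....#.....##.....
.....##....##.....
......#######.....
..........##......
..........#.......
........###.......
......###.........
..................
..................
[358. 216.]
..................
..................
..........##......
.........###......
........#..#......
.......#...#......
......##..##......
.....#########....
..........##......
..........##......
..................
..................
```

Units now reads 4. One more, then shift to the tens wheel (y = 100).

play_rows(
  deltas=[
    [0, 0, 0.043, 0, 0, 0, 1],
    [0.02, 0, 0.043, 0, 0, 0, 1],
    [0.035, 0, 0.042, 0, 0, 0, 1],
    [0.047, 0, 0.04, 0, 0, 0, 1],
    [0.057, 0, 0.039, 0, 0, 0, 1],
    [0.064, 0, 0.038, 0, 0, 0, 1],
    [0.064, 0, 0, 0, 0, 0, 1],
    [0.03, -0.02, -0.01, 0, 0, 0, 1],
    [0, -0.07, 0, 0, 0, 0, 1],
    [0, -0.104, 0, 0, 0, 0, 1],
  ],
)

```text
clock: 14.65
position: [0.4295, -0.0097, 0.101]
tool_rot: [-3.141, -0.002, 0.268]
force: [0.1, 0.8, 0.3]
grip_width: 0.0001
finger_force: 0.0
```

play_rows(
  deltas=[
    [0, 0, 0, 0, 0, 0, 1],
    [0, 0, 0, 0, 0, 0, 1],
  ],
)

```text
clock: 14.85
position: [0.4317, -0.0102, 0.1012]
tool_rot: [3.141, -0.003, 0.269]
force: [0.1, 0.3, 0.3]
grip_width: 0.0
finger_force: 0.0
```

Run:
```python
from h import *
print(tcp_t()); digits("d")
```

```text
[-35.04199716  99.20912012 101.17230553]
[359. 217.]
..................
.......####.......
......##...##.....
.....##.....#.....
.....##.....##....
......#######.....
..........##......
..........##......
........###.......
......###.........
..................
..................
[483. 217.]
..................
......#######.....
......##..........
......#...........
#.....##..........
#.....#######.....
#...........##....
............##....
......#....##.....
......######......
..................
..................
```

Units reads 5. Now tens +4 (9 to 3).

play_rows(
  deltas=[
    [0, 0, 0.043, 0, 0, 0, 1],
    [0.02, 0, 0.043, 0, 0, 0, 1],
    [0.035, 0, 0.042, 0, 0, 0, 1],
    [0.047, 0, 0.04, 0, 0, 0, 1],
    [0.057, 0, 0.039, 0, 0, 0, 1],
    [0.064, 0, 0.038, 0, 0, 0, 1],
    [0.064, 0, 0, 0, 0, 0, 1],
    [0.03, 0, -0.01, 0, 0, 0, 1],
    [0, 0, 0, 0, 0, 0, 1],
  ],
)

```text
clock: 15.8
position: [0.4316, -0.0103, 0.102]
tool_rot: [3.141, -0.004, 0.269]
force: [-0.2, 0.1, -0.8]
grip_width: -0.0002
finger_force: 0.0
```

play_rows(
  deltas=[
    [0, 0, 0.043, 0, 0, 0, 1],
    [0.02, 0, 0.043, 0, 0, 0, 1],
    [0.035, 0, 0.042, 0, 0, 0, 1],
    [0.047, 0, 0.04, 0, 0, 0, 1],
    [0.057, 0, 0.039, 0, 0, 0, 1],
    [0.064, 0, 0.038, 0, 0, 0, 1],
    [0.064, 0, 0, 0, 0, 0, 1],
    [0.03, 0, -0.01, 0, 0, 0, 1],
    [0, 0, 0, 0, 0, 0, 1],
  ],
)

```text
clock: 16.7
position: [0.4317, -0.0102, 0.102]
tool_rot: [3.141, -0.004, 0.269]
force: [0.0, -0.8, -0.3]
grip_width: 0.0002
finger_force: 0.0
```

play_rows(
  deltas=[
    [0, 0, 0.043, 0, 0, 0, 1],
    [0.02, 0, 0.043, 0, 0, 0, 1],
    [0.035, 0, 0.042, 0, 0, 0, 1],
    [0.047, 0, 0.04, 0, 0, 0, 1],
    [0.057, 0, 0.039, 0, 0, 0, 1],
    [0.064, 0, 0.038, 0, 0, 0, 1],
    [0.064, 0, 0, 0, 0, 0, 1],
    [0.03, 0, -0.01, 0, 0, 0, 1],
    [0, 0, 0, 0, 0, 0, 1],
  ],
)

```text
clock: 17.6
position: [0.4318, -0.0102, 0.102]
tool_rot: [3.141, -0.004, 0.269]
force: [-0.2, -0.3, -0.6]
grip_width: 0.0003
finger_force: 0.0
```

Run:
```python
from h import *
print(tcp_t()); digits("e")
```

```text
[-34.96889743  99.13937457 101.99619814]
[358. 216.]
..................
..................
......##...##.....
.....##.....#.....
............#.....
...........##.....
..........##......
........##........
......###.........
.....########.....
..................
..................
[482. 217.]
..................
......#######.....
......##..........
......#...........
#.....##..........
#.....#######.....
#...........##....
............##....
.....##.....#.....
.......#####......
..................
..................
```

Tens now reads 2. One more, then lift and move back.

play_rows(
  deltas=[
    [0, 0, 0.043, 0, 0, 0, 1],
    [0.02, 0, 0.043, 0, 0, 0, 1],
    [0.035, 0, 0.042, 0, 0, 0, 1],
    [0.047, 0, 0.04, 0, 0, 0, 1],
    [0.057, 0, 0.039, 0, 0, 0, 1],
    [0.064, 0, 0.038, 0, 0, 0, 1],
    [0.064, 0, 0, 0, 0, 0, 1],
    [0.03, 0, -0.05, 0, 0, 0, 1],
    [0, 0, -0.1, 0, 0, 0, 1],
    [0, 0, -0.1, 0, 0, 0, 1],
  ],
)

```text
clock: 18.65
position: [0.4308, -0.0107, 0.1532]
tool_rot: [-3.141, -0.005, 0.267]
force: [0.1, 0.2, -1.0]
grip_width: -0.0002
finger_force: 0.0
```

Run:
```python
from h import *
print(tcp_t()); digits("f")
plan(tw(0,-39,150),15.4)
```

```text
[-35.97098108  98.95236362 153.19534138]
[350. 189.]
..................
..................
.....###...#......
............#.....
...........#......
.........###......
...........#......
............#.....
.....##.....#.....
......######......
..................
..................
[448. 189.]
..................
......#######.....
......##..........
......#...........
......##..........
......####.##.....
............##....
............##....
.....##....##.....
.......#####......
..................
..................
plan [0.0704 0.2767 0.0046] [-0.0002 -0.0023 -0.0001] t 18.7 pos [ 0.4315 -0.01    0.1522] w 0.0 q [-0.69  0.45  0.75  2.19 -0.5   0.67 -0.89]
```

It shows 3 and 5. Back to the bar.

play_rows(
  deltas=[
    [0.02, 0.07, 0, 0, 0, 0, 0.5],
    [0.04, 0.14, 0, 0, 0, 0, 0.5],
    [0.06, 0.21, 0, 0, 0, 0, 0.5],
    [0.07, 0.277, 0, 0, 0, 0, 0.5],
    [0.07, 0.277, 0.03, 0, 0, 0, 0.5],
    [0.07, 0.277, 0.08, 0, 0, 0, 0.5],
    [0.07, 0.277, 0.112, 0, 0, 0, 0.6],
    [0.07, 0.277, 0.112, 0, 0, 0, 0.8],
    [0.07, 0.277, 0.112, 0, 0, 0, 1],
    [0.07, 0.277, 0.112, 0, 0, 0, 1],
  ],
  newtons=20,
)

```text
clock: 19.7
position: [0.5014, -0.1344, 0.0949]
tool_rot: [-3.142, -0.002, 0.269]
force: [1.6, -0.7, -18.2]
grip_width: 0.0074
finger_force: 22.1
```

play_rows(
  deltas=[
    [0, 0, 0, 0, 0, 0, 1],
    [0, 0, 0, 0, 0, 0, 1],
  ],
)

```text
clock: 19.9
position: [0.5014, -0.1342, 0.0949]
tool_rot: [-3.141, -0.002, 0.269]
force: [2.0, -0.3, -19.8]
grip_width: 0.0074
finger_force: 22.0
```

Run:
```python
from h import *
print(tcp_t()); plan([*tw(0,64,0)[:2],.097],15.4)
```

```text
[ -0.7567625  -38.90691981  94.91876726]
plan [ 0.0016 -0.2058 -0.0041] [-0.0001 -0.001   0.0001] t 19.9 pos [ 0.5014 -0.1342  0.0949] w 0.0074 q [-0.29  0.65  0.61  2.01 -0.6   0.66 -0.58]
```

play_rows(
  deltas=[
    [0, -0.02, 0, 0, 0, 0, 1],
    [0, -0.05, 0, 0, 0, 0, 1],
    [0, -0.08, 0, 0, 0, 0, 1],
    [0, -0.11, 0, 0, 0, 0, 1],
    [0, -0.14, 0, 0, 0, 0, 1],
    [0, -0.17, 0, 0, 0, 0, 1],
    [0, -0.19, 0, 0, 0, 0, 1],
    [0, -0.202, 0, 0, 0, 0, 1],
    [0, -0.206, 0, 0, 0, 0, 1],
    [0, -0.206, 0, 0, 0, 0, 1],
  ],
)

```text
clock: 20.9
position: [0.4738, -0.0352, 0.0949]
tool_rot: [-3.141, -0.002, 0.269]
force: [-3.9, -0.2, -13.9]
grip_width: 0.0073
finger_force: 22.8
```

play_rows(
  deltas=[
    [0, -0.004, 0, 0, 0, 0, 1],
    [0, -0.004, 0, 0, 0, 0, 1],
  ],
)

```text
clock: 21.1
position: [0.4733, -0.0336, 0.0949]
tool_rot: [-3.142, -0.002, 0.268]
force: [-5.4, -1.1, -11.8]
grip_width: 0.0073
finger_force: 23.0
```

Run:
```python
from h import *
print(tcp_t(),observe()["force"].round(1))
```

```text
[-1.09707531 65.51600425 94.88817976] [ -5.4  -1.1 -11.8]
```

play_rows(
  deltas=[
    [0, -0.003, 0, 0, 0, 0, 1],
    [0, -0.003, 0, 0, 0, 0, 1],
  ],
)

```text
clock: 21.3
position: [0.4732, -0.0331, 0.0949]
tool_rot: [3.14, -0.002, 0.267]
force: [-2.8, -7.8, -15.3]
grip_width: 0.0075
finger_force: 22.5
```

play_rows(
  deltas=[
    [0, -0.003, 0, 0, 0, 0, 1],
    [0, -0.003, 0, 0, 0, 0, 1],
  ],
)

```text
clock: 21.5
position: [0.4732, -0.033, 0.095]
tool_rot: [3.138, -0.003, 0.266]
force: [-1.7, -16.1, -18.8]
grip_width: 0.0075
finger_force: 22.1
```

Run:
```python
from h import *
print(tcp_t(),observe()["force"].round(1))
```

```text
[-1.02471509 66.18072571 95.00986933] [ -1.7 -16.1 -18.8]
```

At the stop: position has stalled and the reaction is rising. That also puts my frame about 2 mm off in y. Releasing and going over the switch.

play_rows(
  deltas=[
    [0, 0.003, 0, 0, 0, 0, 1],
    [0, 0.003, 0, 0, 0, 0, 0.7],
    [0, 0.003, 0, 0, 0, 0, 0.6],
    [0, 0.003, 0, 0, 0, 0, 0.6],
    [0, 0.003, -0.06, 0, 0, 0, 0.6],
    [0, 0.003, -0.1, 0, 0, 0, 0.8],
    [0, 0.003, -0.1, 0, 0, 0, 1],
    [0, 0.003, -0.1, 0, 0, 0, 1],
    [0, 0.003, -0.1, 0, 0, 0, 1],
  ],
)

```text
clock: 22.4
position: [0.473, -0.0317, 0.1444]
tool_rot: [-3.141, -0.002, 0.269]
force: [0.3, 0.4, -0.8]
grip_width: -0.0002
finger_force: 0.0
```

Run:
```python
from h import *
print(tcp_t()); digits("g"); plan(tw(-29,-33,90),15.4)
C=cam("wrist")
im=cv2.imread("pics/w_g.png"); print(proj("wrist",[tw(-12,-35,75),tw(0,64,108)],C))
m=(im.max(2)<50).astype(np.uint8); n,l,s,c=cv2.connectedComponentsWithStats(m)
for i in range(1,n):
    if 300<s[i,4]<6000: print(s[i],c[i].round())
```

```text
[ -0.94282868  67.50681014 144.41535591]
[291. 256.]
..................
.........##.......
.....#######......
...........##.....
...........##.....
........####......
..........##......
...........##.....
...........##.....
.....#######......
..................
..................
[388. 256.]
..................
.......######.....
......##..........
......#...........
......#...........
......######......
...........##.....
............##....
.....##....##.....
......######......
..................
..................
plan [-0.0559  0.2009  0.1086] [-0.0001 -0.0007 -0.0001] t 22.45 pos [ 0.4728 -0.0318  0.1443] w 0.0002 q [-0.59  0.52  0.73  2.1  -0.54  0.71 -0.82]
[[506.0418757  278.92498816]
 [322.9252351  284.52936178]]
[598 365  40  50 461] [614. 390.]
```

Guard is home and the figures are still 3 and 5. Pressing the rocker's near end.

play_rows(
  deltas=[
    [-0.02, 0.07, 0, 0, 0, 0, 1],
    [-0.04, 0.14, 0, 0, 0, 0, 1],
    [-0.056, 0.2, 0.02, 0, 0, 0, 1],
    [-0.056, 0.2, 0.08, 0, 0, 0, 1],
    [-0.056, 0.2, 0.12, 0, 0, 0, 1],
    [-0.056, 0.2, 0.13, 0, 0, 0, 1],
    [-0.056, 0.2, 0.137, 0, 0, 0, 1],
    [-0.056, 0.2, 0.142, 0, 0, 0, 1],
    [-0.056, 0.2, 0.145, 0, 0, 0, 1],
    [-0.056, 0.2, 0.145, 0, 0, 0, 1],
  ],
)

```text
clock: 23.45
position: [0.4729, -0.1357, 0.0727]
tool_rot: [3.141, -0.003, 0.269]
force: [-1.1, 0.4, 1.5]
grip_width: -0.0
finger_force: 0.7
```

Run:
```python
from h import *
print(tcp_t(),observe()["force"].round(1))
```

```text
[-28.59918348 -32.74910614  72.70370778] [-1.1  0.4  1.5]
```

play_rows(
  deltas=[
    [0, 0, 0.002, 0, 0, 0, 1],
    [0, 0, 0.004, 0, 0, 0, 1],
    [0, 0, 0.004, 0, 0, 0, 1],
  ],
)

```text
clock: 23.75
position: [0.473, -0.1357, 0.0716]
tool_rot: [-3.141, -0.004, 0.268]
force: [-10.0, 2.4, 33.6]
grip_width: 0.0
finger_force: 17.4
```

Firm stop, so the rocker is over. Lift clear and check.

play_rows(
  deltas=[
    [0, 0, -0.03, 0, 0, 0, 1],
    [0, 0, -0.12, 0, 0, 0, 1],
    [0, -0.04, -0.22, 0, 0, 0, 1],
    [0, -0.08, -0.25, 0, 0, 0, 1],
    [0, -0.12, -0.25, 0, 0, 0, 1],
    [0, -0.12, -0.25, 0, 0, 0, 1],
    [0, -0.12, -0.25, 0, 0, 0, 1],
  ],
)

```text
clock: 24.45
position: [0.4569, -0.0775, 0.1955]
tool_rot: [-3.142, -0.003, 0.27]
force: [-0.7, -0.2, 0.5]
grip_width: 0.0001
finger_force: 0.0
```

Run:
```python
from h import *
im=grab_frame("wrist")[:,:,::-1]; s=grab_frame("side")[:,:,::-1]
cv2.imwrite("pics/fin.png",np.hstack([cv2.resize(im,(440,330)),s[190:410,150:390].copy().repeat(1,0) if 0 else cv2.resize(s[190:410,150:390],(360,330))]))
```

```text
(no output)
```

View pics/fin.png

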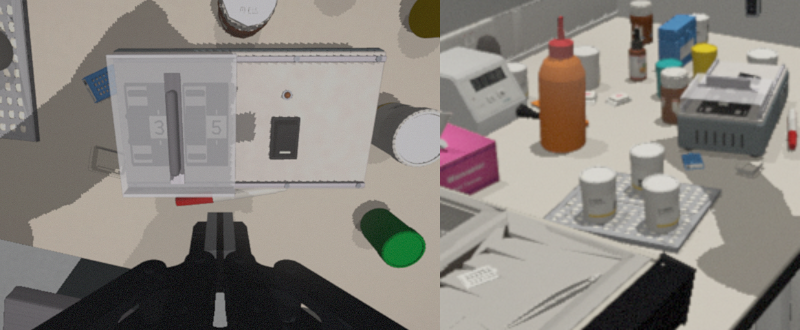

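The guard is home with 3 and 5 showing through it, at (157,128) and (215,128), and the pot is upright on the tray. The rocker was pressed to its stop at 72 mm. Handing in.

```bash
python3 -c "
from workcell import *
print(job_done())"
```

```text
the job is handed in; nothing more can be done
None
```

The job is handed in, and no verdict came back: the specimen pot stands on the tray, the timer shows 35 with its guard back home, and the start switch was then pressed to its stop, all in about 25 s of the 67 s allowed. I judged the switch by force and height, not by a clear view.

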